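# Lay the straightedge against the panel on the marking stand

### The arm

A 6-joint arm with a two-finger parallel gripper is mounted at the origin on the work surface; the furniture and walls round the work are solid. World frame = base frame: x ahead of the robot, y to its left, z up, the work surface at z = 0. Lengths are in m, angles in rad, forces in N, time in s.
With the tool pointing down it reaches from about 0.35 to 0.975 m from the base axis. Payload 4.9 kg.
Tool frame: the origin (TCP) lies at the very end of the fingers, on their centre line; the grasp point (between the pads) lies 19 mm behind it; z points along the fingers, y is the line along which they close (so a half turn about z gives the same grasp; the last joint's range is limited). The gripper opens to 85 mm and grips with 20 to 120 N. Pads are 22 mm wide; open, the fingers measure 114 mm over their backs; the gripper's body (76 mm by 85 mm) begins 54 mm behind the grasp point. The pads swing forward as they close: fully open they stand 13 mm farther back than shut.
Start: joints at [-1.367, 0.053, 1.613, -0, 1.476, -0.119], TCP at [0.198, -0.593, 0.205] pointing down, gripper open.
Joint ranges: [-3.01, 3.01], [-1.01, 2.22], [0.06, 2.58], [-1.02, 4.17], [0.09, 2.62], [-3.14, 3.14]. Speed limits (rad/s): [2.57, 2.57, 3.14, 3.14, 3.14, 3.14].

### API

Orientations are given as a rotation vector (axis times angle).
In Python, from station import ctrl, imaging gives the robot as it stands.
- The arm moves only by the tool play_rows, never from a script. Its argument "series" is a list of rows, each a list of 3 entries, a list of its own where there are three numbers: the opening, from 0 (shut) to 1 (fully open), then the shift along the tool's x, y, z each as a share of 0.05 m, from -1 to 1, then the turn, a rotation vector about the tool's x, y, z each as a share of 8 degrees, from -1 to 1. In form: [[grip, [dx, dy, dz], [ax, ay, az]], ...]. A call has 1 to 8 rows; each row shifts and turns the commanded pose from where the row before left it, along the tool's axes as they then stand; what a row does not reach is not made up. A row lasts 1/8 s, in which the tool goes at most 62.5 mm and 10.7 degrees, less where a joint would pass 70% of its speed; a pose out of reach is approached as far as the arm can. A call with a number of a shift or a turn outside -1 to 1 is refused whole. A call with a gripper value outside its range is refused whole. The fingers move at their own pace and stop on an object; "force" is the grip in N (left out, the last holds). Time passes only in rows, so rows that do not move let the fingers close. It gives the time, the measured TCP pose, the force, the opening and the grip force at its end, in the units of the state.
- ctrl.get_obs(): the state, without advancing time (a new reading comes with each control period).
- imaging.get_image(name): name is "side" or "top"; returns a dict with "color" (384x512x3 uint8, blue, green, red), "fx", "fy", "cx", "cy" (pixels), "D" ([k1, k2, p1, p2, k3] as OpenCV has them; the pictures are not rectified), "extrinsics" (4x4, takes a point from world to camera coordinates). Camera axes: x right, y down, z forward; pixel columns grow to the right and rows downward; lengths in m; the calibration is good to about 2 mm. A picture is of the moment at which its call begins. There is no depth.
- ctrl.finish_job(): hands the job in; it is judged then, once.
The state is a dict: "t": time; "q": joint angles; "dq": joint speeds; "effort": joint torques, N m; "tool_pos": TCP position; "tool_rot": TCP orientation; "contact_force": force on the tool from outside, world axes, zero at the start; "wrist_torque": the same for the moment, N m; "opening": finger opening in m; "grip_force": force on a finger pad.
Only numpy, scipy, OpenCV 4.12 (cv2) and the standard library are available. Lean on these libraries where they do the work, as an engineer would, in place of code of your own. Each camera call takes 0.05 s, during which the arm holds its last target. There are 200 camera calls.

### The job

Pick up the straightedge by its orange grip and lay it flat on the sloping marking stand, its long edge flush along the whole upper edge of the blue panel and centred on it, then let go. Leave the green bowl where it is.

Things in the scene. Friction and masses are not known exactly. Their poses are not given: they have to be found in the camera images.
- stand: fixed sloping plywood stand, 260 mm wide, about 180 mm deep, 22 mm high at its low edge (on the robot's side), 107 mm at its high edge; the face rises at 25 degrees, 200 mm along the slope; a ledge 10 mm high and 12 mm wide runs along the low edge. Origin on the bench under its middle; x points level to the high edge, y along the width, z up.
- panel: blue panel, 200 long, 90 up the slope, 8 thick (mm), clamped immovably on the stand; two clips 5 mm proud at its lower corners. Frame tilted with the slope: origin on the stand's face at the middle of the panel's upper edge; x up the slope along the face, y along the edge, z square off the face (face z = 0, panel top 8 mm). 98 mm of bare board lies up-slope of that edge.
- straightedge_mid (a point): loose straightedge, 0.22 kg: aluminium bar 240 (y) x 50 (x) x 6 mm, both long edges straight; along its middle an upright orange grip 120 long (y), 16 wide (x), from 10 to 46 mm above the underside, on a black foot 26 mm wide. Same both ways round. Point: its centre, 23 mm above the underside. z is up off the bar. Starts flat on the grey board, its length roughly along it.
- base_board: flat grey board on the bench, fixed, 130 (x) x 300 (y) x 12 mm, on which the straightedge lies at the start; origin at the centre of its underside, z up
- straightedge: the same straightedge; origin at the centre of its underside, same axes
- green_bowl: small green bowl, loose bystander, 94 mm wide, 38 mm high; origin at the centre of its underside

How it is judged:
On the way:
1. the straightedge is lifted clear of the board (height (world z) of straightedge_mid above 0.07 m), for 0.1 s.
At the end, for the whole second after the job is handed in: The straightedge lies still, flat on the stand's face (2.5 mm), grip up, just up-slope of the panel, its edge within 3.5 mm of the panel's upper edge at the middle and within 1.4 degrees of parallel, its middle within 20 mm of that edge's middle; the green bowl within 30 mm of its place (x of straightedge_mid in the frame of panel between 0.0225 and 0.0285 m and y of straightedge_mid in the frame of panel between -0.02 and 0.02 m and z of straightedge_mid in the frame of panel between 0.0205 and 0.0255 m and angle between the z axis of straightedge_mid and the z axis of panel, either way round below 0.04 rad and angle between the y axis of straightedge_mid and the y axis of panel, either way round below 0.025 rad and linear speed of straightedge below 0.01 m/s and angular speed of straightedge below 0.05 rad/s and distance of green_bowl from where it was at the start of the episode below 0.03 m); the robot touches nothing.
It fails at once if the green bowl is knocked away (distance of green_bowl from where it was at the start of the episode above 0.03 m).
It also fails if it takes over 42 s, if anything falls off the work surface, if the arm or the gripper's body presses on something with over 40 N, if the wrist force passes 120 N, or if a joint passes its speed limit or range.

## Working session

There is one attempt and no reset: what is moved stays moved. The work goes in short steps, Python scripts to look and compute and a tool call to move; the robot and the scene stay as the last step left them, time stands still between calls to the robot, and variables do not carry over. Pictures are saved under pics/ and viewed, at most 10 in all, crops included, and the job is handed in when it is done.

Besides the shell and the picture viewer there is one more tool, called after "Request:" by a JSON object that holds its "api" and its "payload". play_rows: Moves the arm, as the interface text tells. Shift numbers are shares of 0.05 m and turn numbers shares of 8 degrees, none past 1 either way. Its arguments: {"type":"object","properties":{"series":{"type":"array"},"force":{"type":"number"}},"required":["series"]}

```bash
mkdir -p pics; ls; python3 - <<'E'
from station import ctrl, imaging
import cv2,numpy as np
for n in("side","top"):
    d=imaging.get_image(n); cv2.imwrite(f"pics/{n}0.png",d["color"]); np.save(f"pics/{n}0.npy",d,allow_pickle=True)
    E=d["extrinsics"];print(n,d["fx"],d["D"],(-E[:3,:3].T@E[:3,3]).round(3),E.round(2).tolist())
o=ctrl.get_obs();print(o["t"],o["tool_pos"],o["tool_rot"],o["opening"])
E
```

```text
pics
side 485.6009246909226 [-0.11337821  0.          0.          0.          0.        ] [-0.042  0.831  0.567] [[-0.89, -0.46, 0.02, 0.34], [-0.24, 0.42, -0.88, 0.14], [0.4, -0.78, -0.48, 0.94], [0.0, 0.0, 0.0, 1.0]]
top 368.81939217239545 [-0.03241427  0.          0.          0.          0.        ] [0.279 0.003 0.971] [[-0.0, -1.0, 0.01, -0.01], [-0.99, -0.0, -0.12, 0.39], [0.12, -0.01, -0.99, 0.93], [0.0, 0.0, 0.0, 1.0]]
0.1 [ 0.19812327 -0.59210356  0.2039445 ] [-3.09886956e+00 -5.04498644e-01  1.89426562e-04] 0.08561494132002372
```

View pics/side0.png

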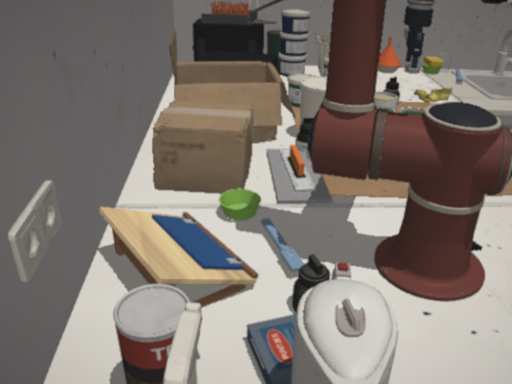

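View pics/top0.png

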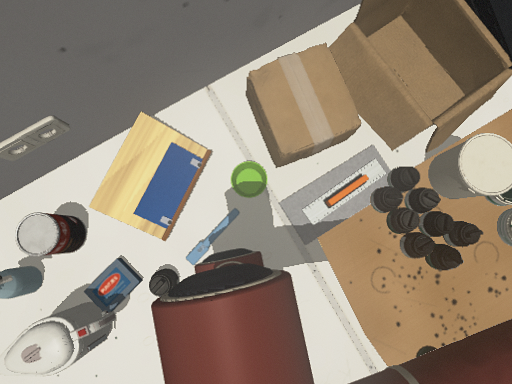

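The side view shows the stand at left (panel's upper edge about (152,218)-(210,270)), the bowl at (240,205) and the straightedge at (298,165). The top view shows the panel at (170,185), its upper edge on the left side, the bowl at (249,178) and the orange grip at (347,190).

```bash
cat > h.py <<'E'
import cv2,numpy as np
def load(n): return np.load(f"pics/{n}.npy",allow_pickle=True).item()
def mask(d,lo,hi):
    m=cv2.inRange(cv2.cvtColor(d["color"],cv2.COLOR_BGR2HSV),lo,hi)
    k,l,s,c=cv2.connectedComponentsWithStats(m)
    return s,l,c
def und(d,p):
    K=np.array([[d["fx"],0,d["cx"]],[0,d["fy"],d["cy"]],[0,0,1.]])
    return cv2.undistortPoints(np.float64(p).reshape(-1,1,2),K,np.float64(d["D"])).reshape(-1,2)
def cast(d,p,z):
    E=d["extrinsics"];R=E[:3,:3];o=-R.T@E[:3,3]
    r=np.c_[und(d,p),np.ones(len(und(d,p)))]@R
    return o+r*((z-o[2])/r[:,2])[:,None]
def proj(d,P):
    E=d["extrinsics"];K=np.array([[d["fx"],0,d["cx"]],[0,d["fy"],d["cy"]],[0,0,1.]])
    return cv2.projectPoints(np.float64(P).reshape(-1,1,3),cv2.Rodrigues(E[:3,:3])[0],E[:3,3],K,np.float64(d["D"]))[0].reshape(-1,2)
def blob(d,lo,hi,box):
    x,y,w,h=box
    m=cv2.inRange(cv2.cvtColor(d["color"],cv2.COLOR_BGR2HSV),lo,hi);z=np.zeros_like(m);z[y:y+h,x:x+w]=m[y:y+h,x:x+w]
    k,l,s,c=cv2.connectedComponentsWithStats(z);i=1+np.argmax(s[1:,4])
    return (l==i).astype(np.uint8)
def contour(m): return max(cv2.findContours(m,0,1)[0],key=len).reshape(-1,2)
BLUE=((105,130,40),(125,255,255));OR=((3,150,90),(18,255,255));GR=((35,100,50),(70,255,255))
E
python3 - <<'E'
from h import *
T=load("top0");S=load("side0")
for n,d,bb,ob,gb in(("top",T,(120,125,100,110),(310,160,75,60),(220,150,60,60)),("side",S,(130,200,130,80),(280,140,35,45),(210,180,60,50))):
    for nm,c,b,z in(("panel",BLUE,bb,.05),("grip",OR,ob,.058),("bowl",GR,gb,.03)):
        m=blob(d,*c,b);C=contour(m)
        r=cv2.minAreaRect(C);q=cv2.boxPoints(r);a=cv2.approxPolyDP(C.reshape(-1,1,2),4,True).reshape(-1,2)
        print(n,nm,m.sum(),np.round(r[0],1),np.round(r[1],1),a.tolist())
        W=cast(d,q,z);print(W[:,:2].round(3).tolist(),W.mean(0).round(4))
        if n=="top" and nm=="grip":
            ys,xs=np.nonzero(m);P=cast(d,np.c_[xs,ys],z)[:,:2];w,v=np.linalg.eigh(np.cov(P.T));print("centroid",P.mean(0),"yaw",np.degrees(np.arctan2(v[1,1],v[0,1])))
E
```

```text
top panel 495 [155.7 208.6] [34.9 27.3] [[147, 189], [134, 213], [166, 227], [158, 220], [162, 214], [170, 218], [175, 209], [170, 217], [162, 210], [162, 200], [160, 205], [147, 205], [152, 201], [145, 195]]
[[0.33, 0.294], [0.392, 0.266], [0.352, 0.187], [0.292, 0.215]] [0.3414 0.2405 0.05  ]
top grip 286 [347.8 189.5] [ 6.2 45.8] [[367, 177], [329, 199], [330, 204]]
[[0.362, -0.188], [0.429, -0.284], [0.416, -0.293], [0.349, -0.196]] [ 0.389  -0.2402  0.058 ]
centroid [ 0.38854403 -0.23947579] yaw 124.62785161086492
top bowl 854 [248.5 177.5] [33. 35.] [[239, 164], [232, 186], [236, 191], [238, 184], [247, 194], [261, 182], [265, 185], [259, 193], [266, 183], [262, 167], [251, 161]]
[[0.466, 0.055], [0.466, -0.036], [0.38, -0.036], [0.38, 0.054]] [0.4233 0.0091 0.03  ]
side panel 1756 [196.1 243.1] [100.4  26.2] [[153, 216], [204, 267], [242, 267], [229, 264], [224, 258], [230, 256], [195, 225]]
[[0.524, 0.194], [0.542, 0.112], [0.286, 0.238], [0.286, 0.298]] [0.4095 0.2103 0.05  ]
side grip 218 [296.9 160.5] [30.6  8.9] [[292, 146], [291, 158], [302, 175], [302, 161]]
[[0.428, -0.256], [0.419, -0.289], [0.325, -0.146], [0.334, -0.119]] [ 0.3763 -0.2026  0.058 ]
side bowl 950 [239.5 204. ] [30. 39.] [[223, 192], [220, 201], [228, 216], [244, 219], [254, 213], [259, 198], [253, 192]]
[[0.489, -0.018], [0.41, -0.064], [0.348, 0.055], [0.42, 0.095]] [0.4167 0.0168 0.03  ]
```

```bash
python3 - <<'E'
from h import *
T=load("top0");S=load("side0")
hsv=cv2.cvtColor(T["color"],cv2.COLOR_BGR2HSV);print(hsv[150,175],hsv[185,170],hsv[200,150],hsv[170,140])
B2=((100,90,25),(135,255,255))
zt=.022+.102*np.sin(np.radians(25))+.008*np.cos(np.radians(25))
for n,d,b in(("top",T,(120,125,100,110)),("side",S,(130,200,130,80))):
    m=blob(d,*B2,b);C=contour(m);r=cv2.boxPoints(cv2.minAreaRect(C))
    a=cv2.approxPolyDP(C.reshape(-1,1,2),3,True).reshape(-1,2);print(n,m.sum(),a.tolist(),r.round(1).tolist())
    W=cast(d,a,zt);print(W[:,:2].round(4).tolist())
v=cv2.resize(np.hstack([T["color"][100:250,80:280]]),None,fx=4,fy=4,interpolation=cv2.INTER_CUBIC);cv2.imwrite("pics/c1.png",v)
E
```

```text
[109 113 142] [109 125 141] [109 130 139] [ 23  92 236]
top 2659 [[172, 143], [134, 212], [167, 226], [159, 221], [160, 217], [171, 218], [196, 169], [189, 164], [190, 159], [201, 160]] [[133.5, 212.8000030517578], [171.10000610351562, 142.0], [202.8000030517578, 158.6999969482422], [165.10000610351562, 229.5]]
[[0.5032, 0.1993], [0.3314, 0.2874], [0.2976, 0.206], [0.3096, 0.2258], [0.3193, 0.2236], [0.3169, 0.1968], [0.4376, 0.1383], [0.4501, 0.1558], [0.4627, 0.1536], [0.4602, 0.1264]]
side 1848 [[153, 216], [203, 267], [242, 268], [240, 264], [230, 264], [225, 258], [231, 256], [196, 225], [178, 218]] [[149.6999969482422, 219.6999969482422], [167.6999969482422, 199.39999389648438], [243.3000030517578, 266.6000061035156], [225.3000030517578, 286.79998779296875]]
[[0.5024, 0.2083], [0.3286, 0.2962], [0.2708, 0.2668], [0.2791, 0.2588], [0.2937, 0.2671], [0.3097, 0.2567], [0.3037, 0.2467], [0.4113, 0.1938], [0.4557, 0.1901]]
```

View pics/c1.png

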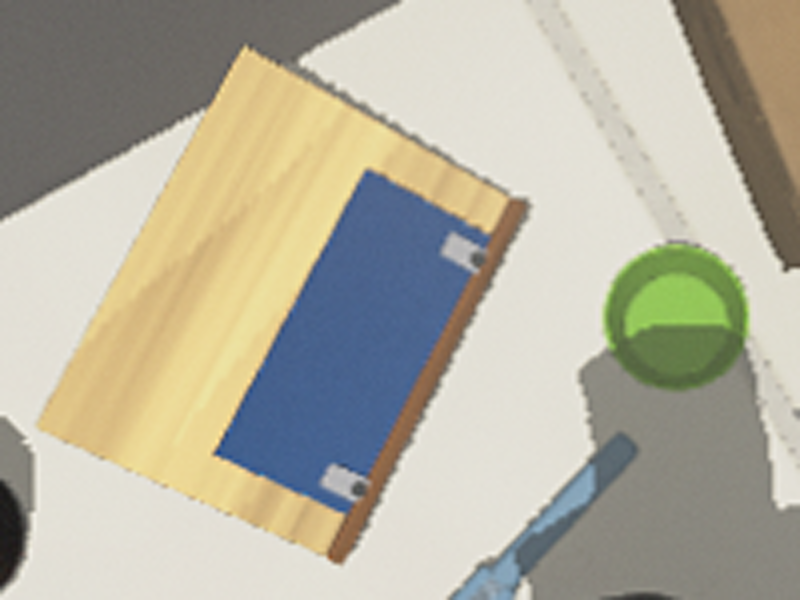

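The enlarged top view shows the panel cleanly: upper edge from crop (366,170) to (216,455), i.e. image (171.4,142.4) to (133.9,213.6), bare board up-slope.

```bash
cat > edge.py <<'E'
from h import *
def sub(d,a,b,ch=2):  # subpixel edge line near a-b: gradient peak across it
    g=d["color"].astype(np.float32); g=g[:,:,0]-g[:,:,2]   # blue minus red
    a,b=np.float64(a),np.float64(b);u=(b-a)/np.linalg.norm(b-a);n=np.array([-u[1],u[0]]);s=np.arange(-3,3.01,.1);P=[]
    for t in np.linspace(.1,.9,60):
        q=a+t*(b-a)+s[:,None]*n
        v=cv2.remap(g,q[:,0].astype(np.float32)[None],q[:,1].astype(np.float32)[None],cv2.INTER_LINEAR)[0]
        w=np.abs(np.gradient(v))**2;P.append(a+t*(b-a)+n*(w@s/w.sum()))
    return np.array(P)
E
python3 - <<'E'
from edge import *
T=load("top0");S=load("side0");c,s=np.cos(np.radians(25)),np.sin(np.radians(25));zf=.022+.102*s;zt=zf+.008*c
for n,d,a,b,z in(("top",T,(171.4,142.4),(133.9,213.6),zt),("sideL",S,(152.5,216.5),(203,267.5),zf)):
    P=sub(d,a,b);W=cast(d,P,z)[:,:2];vx,vy,x,y=cv2.fitLine(W.astype(np.float32),2,0,.01,.01).ravel()
    if vx<0:vx,vy=-vx,-vy
    res=np.abs((W-[x,y])@[-vy,vx]).std()
    e=cast(d,[a,b],z)[:,:2]@[vx,vy];q=np.array([x,y]);u=np.array([vx,vy]);nn=np.array([-vy,vx])
    print(n,"edge yaw",np.degrees(np.arctan2(vy,vx)),"mid",q+u*(e.mean()-q@u),"len",np.ptp(e),"res",res)
    if n=="top": print("   corrected to face pt",q+u*(e.mean()-q@u)+nn*.008*s)
E
```

```text
top edge yaw -26.290894 mid [0.41697358 0.24589093] len 0.19722095833127282 res 0.00013218164533081658
   corrected to face pt [0.4184711  0.24892214]
sideL edge yaw -26.383234 mid [0.42256018 0.24717281] len 0.1976719180691989 res 1.8836329086815375e-05
```

```bash
cat > plan.py <<'E'
import numpy as np,sys
from scipy.spatial.transform import Rotation as Ro, Slerp
from station import ctrl
def down(h): # tool x heading h (deg), pointing down
    c,s=np.cos(np.radians(h)),np.sin(np.radians(h));return Ro.from_matrix(np.array([[c,s,0],[s,-c,0],[0,0,-1.]]))
n2=np.radians(63.66);N=np.array([np.cos(n2),np.sin(n2),0]);c,s=np.cos(np.radians(25)),np.sin(np.radians(25))
PX=c*N+[0,0,s];PZ=-s*N+[0,0,c];F=np.array([.4205,.2480,.0651])
u=np.array([np.cos(np.radians(153.66)),np.sin(np.radians(153.66)),0])
Rplace=Ro.from_matrix(np.c_[u,np.cross(-PZ,u),-PZ])
def plan(p,R,n,pieces=None):
    o=ctrl.get_obs();p0=o["tool_pos"];R0=Ro.from_rotvec(o["tool_rot"])
    sl=Slerp([0,1],Ro.concatenate([R0,R]))
    print("t",o["t"],"pos",p0.round(4),"F",o["contact_force"].round(1),"open",o["opening"],"rotleft",np.degrees((R0.inv()*R).as_rotvec()).round(2))
    for k in range(n):
        A=sl(k/n);B=sl((k+1)/n)
        print((A.inv().apply((p-p0)/n)/.05).round(3).tolist(),(np.degrees((A.inv()*B).as_rotvec())/8).round(3).tolist())
E
python3 -c "
from plan import *
plan(np.array([.389,-.240,.16]),down(124.6),14)"
```

```text
t 0.1 pos [ 0.1981 -0.5921  0.2039] F [-0.1 -0.1 -0.5] open 0.08561494132002372 rotleft [-7.0000e-02 -1.1000e-01 -1.0611e+02]
[0.418, -0.39, 0.064] [-0.001, -0.001, -0.947]
[0.466, -0.332, 0.064] [-0.001, -0.001, -0.947]
[0.506, -0.268, 0.063] [-0.001, -0.001, -0.947]
[0.537, -0.198, 0.063] [-0.001, -0.001, -0.947]
[0.558, -0.126, 0.063] [-0.001, -0.001, -0.947]
[0.57, -0.051, 0.063] [-0.001, -0.001, -0.947]
[0.572, 0.024, 0.063] [-0.001, -0.001, -0.947]
[0.563, 0.1, 0.063] [-0.001, -0.001, -0.947]
[0.545, 0.173, 0.063] [-0.001, -0.001, -0.947]
[0.518, 0.243, 0.063] [-0.001, -0.001, -0.947]
[0.481, 0.31, 0.063] [-0.001, -0.001, -0.947]
[0.436, 0.37, 0.063] [-0.001, -0.001, -0.947]
[0.384, 0.425, 0.063] [-0.001, -0.001, -0.947]
[0.324, 0.471, 0.063] [-0.001, -0.001, -0.947]
```

Request:
{"api": "play_rows", "payload": {"series": [[1, [0.42, -0.39, 0], [0, 0, -0.95]], [1, [0.47, -0.33, 0], [0, 0, -0.95]], [1, [0.51, -0.27, 0], [0, 0, -0.95]], [1, [0.54, -0.2, 0], [0, 0, -0.95]], [1, [0.56, -0.13, 0], [0, 0, -0.95]], [1, [0.57, -0.05, 0], [0, 0, -0.95]], [1, [0.57, 0.02, 0], [0, 0, -0.95]]]}}

```text
t: 0.98
tool_pos: [0.294, -0.4148, 0.2045]
tool_rot: [-2.542, -1.845, -0.0]
contact_force: [0.3, -0.1, 0.4]
opening: 0.0852
grip_force: 0.0
```

Request:
{"api": "play_rows", "payload": {"series": [[1, [0.56, 0.1, 0], [0, 0, -0.95]], [1, [0.55, 0.17, 0], [0, 0, -0.95]], [1, [0.52, 0.24, 0], [0, 0, -0.95]], [1, [0.48, 0.31, 0.1], [0, 0, -0.95]], [1, [0.44, 0.37, 0.2], [0, 0, -0.95]], [1, [0.38, 0.43, 0.3], [0, 0, -0.95]], [1, [0.32, 0.47, 0.3], [0, 0, -0.93]], [0.8, [0, 0, 0], [0, 0, 0]]]}}

```text
t: 1.98
tool_pos: [0.388, -0.2376, 0.1582]
tool_rot: [-1.453, -2.782, -0.001]
contact_force: [0.5, -1.0, -0.3]
opening: 0.0696
grip_force: 0.0
```

```bash
python3 -c "
from plan import *
from station import imaging
import cv2
plan(np.array([.389,-.240,.10]),down(124.6),2)
v=[]
for n,(x,y) in dict(top=(270,110),side=(220,90)).items():
    d=imaging.get_image(n); np.save(f'pics/{n}1.npy',d,allow_pickle=True); v.append(cv2.resize(d['color'][y:y+150,x:x+130],None,fx=3,fy=3))
cv2.imwrite('pics/c2.png',np.hstack(v))"
```

```text
t 1.975 pos [ 0.388  -0.2376  0.1582] F [ 0.5 -1.  -0.3] open 0.06956794568953065 rotleft [-0.05 -0.2   0.25]
[-0.027, -0.005, 0.582] [-0.003, -0.012, 0.016]
[-0.026, -0.005, 0.582] [-0.003, -0.012, 0.016]
```

View pics/c2.png

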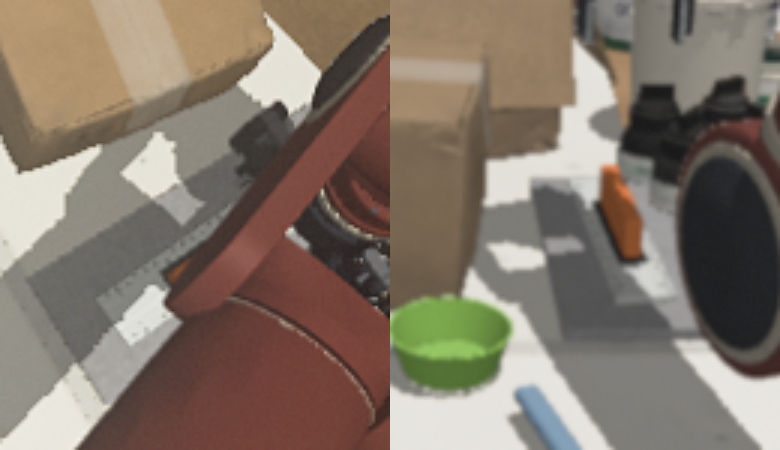

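The view shows the arm overhead, hiding most of the straightedge in the top view; in the side view the grip is at image (297,160) with dark gripper parts near (308,130). I check the projection of the TCP.

```bash
python3 -c "
from h import *
for n in('top','side'):
    d=load(n+'1');print(n,proj(d,[[.388,-.2376,.158],[.388,-.2376,.2],[.388,-.24,.058]]).round(0).tolist())
d=load('side0');m=blob(d,*OR,(280,140,35,45));ys,xs=np.nonzero(m);print('grip centroid side',xs.mean(),ys.mean())
P=np.array([.3885,-.2395]);u=np.array([-.568,.823])*.06
print(proj(d,[[*(P+u),.058],[*(P-u),.058],[*(P+u),.022],[*(P-u),.022],[*P,.04]]).round(1).tolist())
C=contour(m);print(cv2.boxPoints(cv2.minAreaRect(C)).tolist(),cv2.approxPolyDP(C.reshape(-1,1,2),1.5,True).reshape(-1,2).tolist())
"
```

```text
top [[358.0, 185.0], [364.0, 182.0], [348.0, 190.0]]
side [[300.0, 117.0], [301.0, 101.0], [298.0, 153.0]]
grip centroid side 296.8348623853211 160.54128440366972
[[302.7, 163.4], [293.6, 144.4], [301.8, 176.4], [292.9, 156.6], [297.6, 159.8]]
[[286.81036376953125, 148.2241668701172], [295.01727294921875, 144.70692443847656], [307.06903076171875, 172.82762145996094], [298.86212158203125, 176.34486389160156]] [[292, 146], [291, 158], [298, 174], [302, 175], [302, 161], [295, 146]]
```

```bash
python3 -c "
from h import *
a=[cv2.resize(load('side'+k)['color'][20:190,230:360],None,fx=3,fy=3,interpolation=cv2.INTER_CUBIC) for k in '01']
a=[cv2.convertScaleAbs(x,alpha=1.3,beta=25) for x in a]
cv2.circle(a[1],((300-230)*3,(117-20)*3),5,(0,0,255),1)
cv2.imwrite('pics/c3.png',np.hstack(a))"
```

```text
(no output)
```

View pics/c3.png

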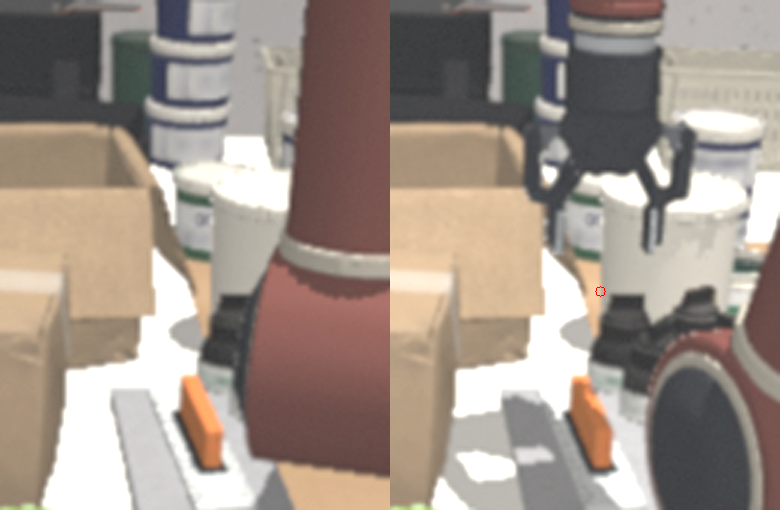

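The fingers' tips sit about (301,104) in the side picture, roughly 30 mm above where the TCP projects ((300,117)); open fingers account for part. I go lower in a guarded way and look again.

Request:
{"api": "play_rows", "payload": {"series": [[0.6, [-0.03, 0, 0.5], [0, 0, 0]], [0.6, [-0.02, -0.01, 0.5], [0, 0, 0]], [0.6, [0, 0, 0.4], [0, 0, 0]], [0.6, [0, 0, 0], [0, 0, 0]]]}}

```text
t: 2.58
tool_pos: [0.3884, -0.2421, 0.0891]
tool_rot: [-1.459, -2.779, -0.001]
contact_force: [-0.5, 0.2, 0.7]
opening: 0.0513
grip_force: 0.0
```

```bash
python3 -c "
from plan import *
from h import *
from station import imaging
plan(np.array([.389,-.240,.027]),down(124.6),2)
d=imaging.get_image('side'); np.save('pics/side2.npy',d,allow_pickle=True)
p=proj(d,ctrl.get_obs()['tool_pos'][None])[0];print(p)
a=cv2.resize(d['color'][60:190,230:360],None,fx=4,fy=4,interpolation=cv2.INTER_CUBIC)
a=cv2.convertScaleAbs(a,alpha=1.3,beta=25)
cv2.circle(a,(int((p[0]-230)*4),int((p[1]-60)*4)),5,(0,0,255),1)
cv2.imwrite('pics/c4.png',a)"
```

```text
t 2.575 pos [ 0.3884 -0.2421  0.0891] F [-0.5  0.2  0.7] open 0.05125776119533861 rotleft [-0.05 -0.15 -0.  ]
[0.013, 0.018, 0.621] [-0.003, -0.009, -0.0]
[0.014, 0.017, 0.621] [-0.003, -0.009, -0.0]
[298.92531853 141.42479112]
```

View pics/c4.png

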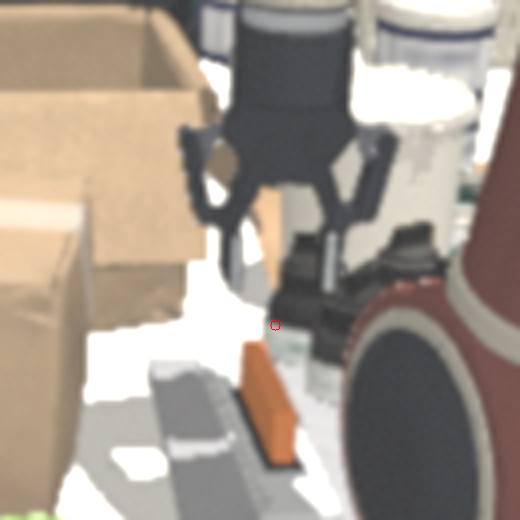

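Tips are at about (300,132) straddling the grip line, about 20 mm above the nominal TCP at this opening, and the grip is centred between the fingers. Descend and grip low.

Request:
{"api": "play_rows", "payload": {"series": [[0.6, [0.02, 0.02, 0.4], [0, 0, 0]], [0.6, [0, 0.02, 0.4], [0, 0, 0]], [0.6, [0, 0, 0.3], [0, 0, 0]], [0.6, [0, 0, 0.2], [0, 0, 0]], [0.6, [0, 0, 0], [0, 0, 0]]]}}

```text
t: 3.25
tool_pos: [0.3904, -0.2399, 0.0248]
tool_rot: [-1.457, -2.782, -0.0]
contact_force: [-0.2, 0.6, 0.3]
opening: 0.0514
grip_force: 0.0
```

Request:
{"api": "play_rows", "payload": {"series": [[0, [0, 0, 0], [0, 0, 0]], [0, [0, 0, 0], [0, 0, 0]], [0, [0, 0, 0], [0, 0, 0]], [0, [0, 0, 0], [0, 0, 0]], [0, [0, 0, 0], [0, 0, 0]], [0, [0, 0, 0], [0, 0, 0]]], "force": 60}}

```text
t: 4.0
tool_pos: [0.391, -0.2405, 0.026]
tool_rot: [1.457, 2.783, -0.001]
contact_force: [-2.2, 0.0, 5.9]
opening: 0.0135
grip_force: 59.3
```

Gripped (59 N, 13.5 mm). Lift.

Request:
{"api": "play_rows", "payload": {"series": [[0, [0, 0, -0.2], [0, 0, 0]], [0, [0, 0, -0.4], [0, 0, 0]], [0, [0, 0, -0.6], [0, 0, 0]], [0, [0, 0, -0.7], [0, 0, 0]], [0, [0, 0, -0.7], [0, 0, 0]], [0, [0, 0, -0.6], [0, 0, 0]], [0, [0, 0, -0.4], [0, 0, 0]], [0, [0, 0, 0], [0, 0, 0]]]}}

```text
t: 5.0
tool_pos: [0.3914, -0.2403, 0.2065]
tool_rot: [1.456, 2.781, -0.001]
contact_force: [-0.9, 0.2, -2.5]
opening: 0.0136
grip_force: 58.8
```

```bash
python3 -c "
from plan import *
from h import *
from station import imaging
print('grip-tool lateral at grasp')
plan(F+.060*PX+.13*PZ,Rplace,14)
d=imaging.get_image('side'); np.save('pics/side3.npy',d,allow_pickle=True)
p=proj(d,ctrl.get_obs()['tool_pos'][None])[0];print(p)
a=cv2.resize(d['color'][10:170,220:370],None,fx=3.5,fy=3.5,interpolation=cv2.INTER_CUBIC)
a=cv2.convertScaleAbs(a,alpha=1.3,beta=25)
cv2.circle(a,(int((p[0]-220)*3.5),int((p[1]-10)*3.5)),5,(0,0,255),1)
cv2.imwrite('pics/c5.png',a)"
```

```text
grip-tool lateral at grasp
t 5.0 pos [ 0.3914 -0.2403  0.2065] F [-0.9  0.2 -2.5] open 0.01363386775604386 rotleft [-24.45   6.47 -28.42]
[0.549, 0.431, -0.004] [-0.218, 0.058, -0.254]
[0.533, 0.45, 0.014] [-0.218, 0.058, -0.254]
[0.517, 0.468, 0.032] [-0.218, 0.058, -0.254]
[0.5, 0.485, 0.051] [-0.218, 0.058, -0.254]
[0.482, 0.5, 0.07] [-0.218, 0.058, -0.254]
[0.463, 0.515, 0.089] [-0.218, 0.058, -0.254]
[0.444, 0.528, 0.109] [-0.218, 0.058, -0.254]
[0.424, 0.539, 0.129] [-0.218, 0.058, -0.254]
[0.404, 0.55, 0.149] [-0.218, 0.058, -0.254]
[0.383, 0.559, 0.169] [-0.218, 0.058, -0.254]
[0.361, 0.567, 0.189] [-0.218, 0.058, -0.254]
[0.34, 0.573, 0.209] [-0.218, 0.058, -0.254]
[0.317, 0.578, 0.229] [-0.218, 0.058, -0.254]
[0.295, 0.582, 0.249] [-0.218, 0.058, -0.254]
[300.66803284  98.48865059]
```

View pics/c5.png

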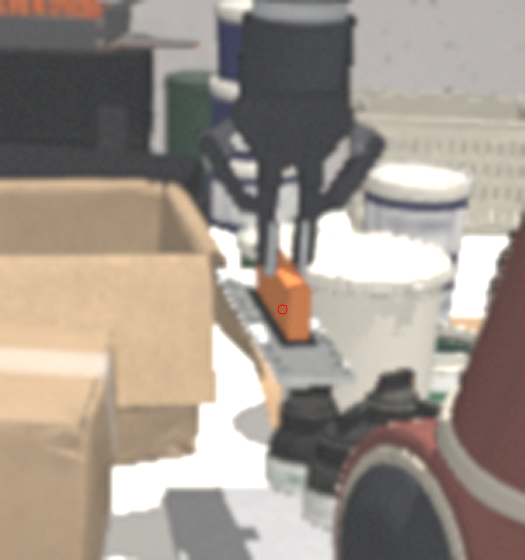

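Lifted: the bar hangs level, the grip at image (302,97), fingers' tips at about (301,88), so they seem to hold only the grip's top. I check numerically how deep the hold is.

```bash
python3 -c "
from h import *
d=load('side3');m=blob(d,*OR,(285,75,35,40));C=contour(m)
print(m.sum(),cv2.approxPolyDP(C.reshape(-1,1,2),1.2,True).reshape(-1,2).tolist(),np.argwhere(m).mean(0)[::-1])
P=np.array([.389,-.240]);u=np.array([-.568,.823])*.06;w=np.array([.823,.568])*.008
for dz in(0,.1805):
  print(dz,proj(d,[[*(P+a*u+b*w),z+dz] for a in(1,-1) for b in(1,-1) for z in(.058,.022)]).round(1).tolist(), proj(d,[[*P,.04+dz]]))
"
```

```text
202 [[300, 84], [299, 88], [297, 90], [295, 89], [294, 93], [302, 106], [307, 106], [307, 92], [303, 85]] [301.81683168  95.44554455]
0 [[299.4, 163.3], [298.5, 176.3], [305.7, 163.1], [304.8, 176.1], [290.6, 144.4], [289.9, 156.6], [296.5, 144.2], [295.7, 156.4]] [[297.46574626 159.71107485]]
0.1805 [[304.0, 92.6], [303.1, 107.4], [310.8, 92.5], [309.8, 107.3], [294.2, 78.5], [293.5, 92.3], [300.4, 78.5], [299.6, 92.2]] [[301.70533973  92.38179238]]
```

```bash
python3 -c "
from h import *
d=load('side3')['color']
for y in range(74,112,2): print(y,' '.join('%3d,%3d,%3d'%tuple(d[y,x][::-1]) for x in range(292,310,2)))
"
```

```text
74 138,138,129  42, 43, 43  55, 56, 57  89, 91, 91 170,168,156 173,170,159  85, 85, 80  82, 83, 83  66, 67, 68
76 181,176,164  51, 50, 49  61, 61, 62 103,104,104 188,183,171 197,191,179  72, 72, 68  88, 89, 90  65, 66, 67
78 183,178,167  52, 52, 51  65, 66, 68 100,102,102 188,182,170 195,188,176  52, 51, 50  98, 99,100  60, 61, 62
80 115,113,107  36, 37, 37  68, 69, 71 100,100, 99 184,176,163 189,182,170  45, 45, 44  98,100,100  57, 58, 59
82 112,110,105  41, 42, 43  74, 75, 76  92, 90, 90 131,102, 85 184,174,159  43, 43, 42  97, 98, 99  51, 52, 53
84  69, 74, 66  36, 36, 36  78, 79, 81  92, 89, 89 112, 67, 40 127, 94, 75  41, 37, 36  95, 97, 97  65, 65, 64
86  97, 96, 87  81, 59, 48  89, 92, 92  92, 84, 82 133, 76, 43 117, 68, 39  83, 55, 43 103,103,103 164,158,148
88 185,179,170 106, 71, 53  95, 82, 76 109, 79, 64 189,106, 59 195,110, 61 141, 81, 46 110, 99, 92 139,135,126
90 182,175,167 108, 71, 51 104, 62, 37 103, 61, 35 136, 79, 44 211,118, 66 210,117, 65 151, 94, 64 126,118,110
92  94, 86, 80 102, 61, 38 105, 62, 35 104, 62, 35 105, 62, 36 131, 76, 43 129, 75, 42 130, 76, 43 12
[... 314 characters left out ...]
, 45 134, 77, 44 127, 89, 68
100 104,105,103  82, 82, 81  30, 30, 31  88, 53, 33 105, 62, 36 121, 70, 40 133, 77, 43 133, 76, 43 131, 99, 81
102 136,137,134 139,140,136  64, 65, 64  41, 31, 28  97, 58, 35 123, 72, 41 134, 77, 43 134, 77, 43 146,118,103
104 175,176,173 195,197,192 121,123,120  39, 40, 40  66, 42, 29 122, 71, 41 134, 77, 44 134, 78, 44 117, 92, 78
106 135,133,126 178,179,175 152,153,150  81, 81, 81  32, 29, 30 102, 60, 35 117, 68, 38 116, 66, 37  73, 45, 32
108 127,113, 98 125,125,122 106,107,106 102,103,101  62, 63, 62  45, 46, 47  52, 53, 53  55, 56, 57  53, 54, 54
110 104, 88, 71 131,123,113 100,100, 99 105,106,105 108,109,106 107,107,105 107,108,107 108,109,107 109,110,108
```

The hold is about 13-15 mm deep and firm enough, and the bar is where expected relative to the tool (underside 14 mm beyond the TCP). Carry it over.

Request:
{"api": "play_rows", "payload": {"series": [[0, [0.55, 0.43, 0], [-0.22, 0.06, -0.25]], [0, [0.53, 0.45, 0.01], [-0.22, 0.06, -0.25]], [0, [0.52, 0.47, 0.03], [-0.22, 0.06, -0.25]], [0, [0.5, 0.49, 0.05], [-0.22, 0.06, -0.25]], [0, [0.48, 0.5, 0.07], [-0.22, 0.06, -0.25]], [0, [0.46, 0.52, 0.09], [-0.22, 0.06, -0.25]], [0, [0.44, 0.53, 0.11], [-0.22, 0.06, -0.25]]]}}

```text
t: 5.92
tool_pos: [0.4053, 0.0055, 0.2045]
tool_rot: [1.083, 2.883, 0.337]
contact_force: [0.2, -0.6, -2.3]
opening: 0.0135
grip_force: 58.8
```

Request:
{"api": "play_rows", "payload": {"series": [[0, [0.42, 0.54, 0.13], [-0.22, 0.06, -0.25]], [0, [0.4, 0.55, 0.15], [-0.22, 0.06, -0.25]], [0, [0.38, 0.56, 0.17], [-0.22, 0.06, -0.25]], [0, [0.36, 0.57, 0.19], [-0.22, 0.06, -0.25]], [0, [0.34, 0.57, 0.21], [-0.22, 0.06, -0.25]], [0, [0.32, 0.58, 0.23], [-0.22, 0.06, -0.25]], [0, [0.3, 0.58, 0.25], [-0.22, 0.06, -0.25]], [0, [0, 0, 0], [0, 0, 0]]]}}

```text
t: 6.92
tool_pos: [0.4203, 0.2489, 0.2057]
tool_rot: [0.688, 2.902, 0.65]
contact_force: [-0.6, -1.2, -2.5]
opening: 0.0138
grip_force: 59.0
```

```bash
python3 -c "
from plan import *
from h import *
from station import imaging
plan(F+.036*PX+.030*PZ,Rplace,4)
d=imaging.get_image('side'); np.save('pics/side4.npy',d,allow_pickle=True)
o=ctrl.get_obs();p=proj(d,o['tool_pos'][None])[0];print(p,o['grip_force'])
a=cv2.resize(d['color'][110:300,70:290],None,fx=3.5,fy=3.1,interpolation=cv2.INTER_CUBIC)
cv2.imwrite('pics/c6.png',a)"
```

```text
t 6.925 pos [0.4203 0.2489 0.2057] F [-0.6 -1.2 -2.5] open 0.013780261645056973 rotleft [ 0.09 -0.52 -0.46]
[-0.008, -0.121, 0.485] [0.003, -0.016, -0.014]
[-0.007, -0.121, 0.486] [0.003, -0.016, -0.014]
[-0.006, -0.121, 0.486] [0.003, -0.016, -0.014]
[-0.004, -0.121, 0.486] [0.003, -0.016, -0.014]
[170.00050214 171.34400731] 58.97122803376078
```

View pics/c6.png

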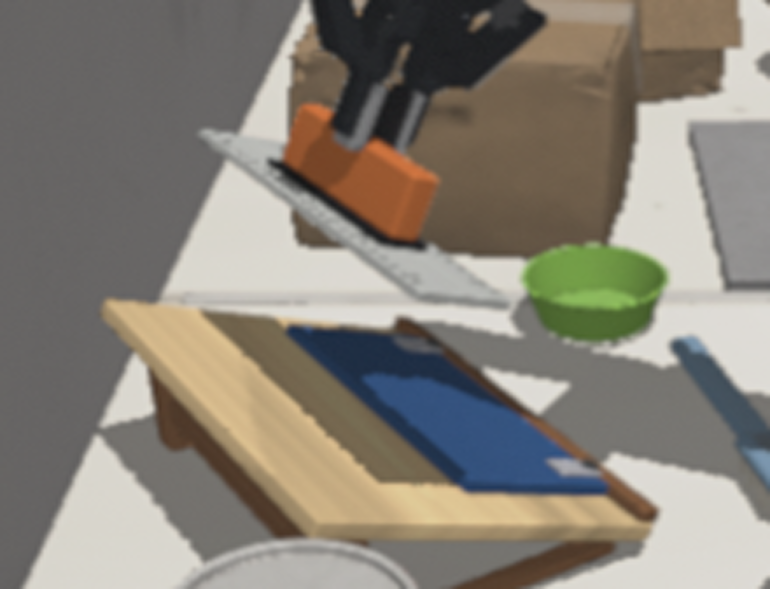

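The bar hangs over the stand, gripped at its middle, roughly parallel to the face (bar from image (128,153) to (193,206)). I check the bar's ends against prediction.

```bash
python3 -c "
from plan import *
from h import *
d=load('side4');o=ctrl.get_obs();R=Ro.from_rotvec(o['tool_rot'])
L=lambda P:o['tool_pos']+R.apply(P)
pts=[[a*.12,b*.025,.008] for a in(1,-1) for b in(1,-1)]+[[a*.06,b*.008,z] for a in(1,-1) for b in(1,-1) for z in(.004,-.032)]
q=proj(d,L(np.array(pts)));
for p,x in zip(pts,q): print(p,((x-[70,110])*[3.5,3.1]).round(0))
"
```

```text
[0.12, 0.025, 0.008] [423. 288.]
[0.12, -0.025, 0.008] [516. 300.]
[-0.12, 0.025, 0.008] [202. 124.]
[-0.12, -0.025, 0.008] [285. 139.]
[0.06, 0.008, 0.004] [392. 237.]
[0.06, 0.008, -0.032] [418. 172.]
[0.06, -0.008, 0.004] [421. 241.]
[0.06, -0.008, -0.032] [447. 177.]
[-0.06, 0.008, 0.004] [280. 157.]
[-0.06, 0.008, -0.032] [303.  98.]
[-0.06, -0.008, 0.004] [308. 162.]
[-0.06, -0.008, -0.032] [330. 103.]
```

Matches within a few mm. Descend close above the face, 13 mm up-slope of the final place.

Request:
{"api": "play_rows", "payload": {"series": [[0, [0, -0.11, 0.49], [0, -0.02, -0.02]], [0, [0, -0.11, 0.49], [0, -0.02, -0.02]], [0, [0, -0.11, 0.49], [0, -0.02, -0.01]], [0, [0, -0.11, 0.4], [0, 0, 0]], [0, [0, 0, 0], [0, 0, 0]]]}}

```text
t: 7.6
tool_pos: [0.429, 0.2648, 0.1115]
tool_rot: [0.685, 2.895, 0.643]
contact_force: [-0.3, 0.4, -1.6]
opening: 0.0135
grip_force: 59.0
```

```bash
cat > st.py <<'E'
from plan import *
o=ctrl.get_obs();R=Ro.from_rotvec(o["tool_rot"]);D=o["tool_pos"]-F;f=o["contact_force"];PY=np.cross(PZ,PX)
print("t",o["t"],"panel xyz mm",(1e3*np.array([D@PX,D@PY,D@PZ])).round(1),"force",np.round([f@PX,f@PY,f@PZ],1),"rotleft",np.degrees((R.inv()*Rplace).as_rotvec()).round(2),"grip",o["grip_force"],o["opening"])
E
python3 st.py
```

```text
t 7.6 panel xyz mm [36.7 -0.2 34.1] force [-0.5  0.4 -1.6] rotleft [ 0.03  0.02 -0.26] grip 58.97649491598713 0.013484566353371589
```

Request:
{"api": "play_rows", "payload": {"series": [[0, [0, 0, 0.14], [0, 0, -0.03]], [0, [0, 0, 0.12], [0, 0, 0]], [0, [0, 0, 0], [0, 0, 0]]]}}

```text
t: 7.98
tool_pos: [0.4335, 0.271, 0.1031]
tool_rot: [0.674, 2.891, 0.646]
contact_force: [-0.2, 0.6, -2.1]
opening: 0.0139
grip_force: 59.0
```

Request:
{"api": "play_rows", "payload": {"series": [[0, [0, 0, 0.04], [0, 0, 0]], [0, [0, 0, 0.04], [0, 0, 0]], [0, [0, 0, 0], [0, 0, 0]]]}}

```text
t: 8.35
tool_pos: [0.4341, 0.2725, 0.0994]
tool_rot: [0.674, 2.89, 0.646]
contact_force: [-0.1, -0.2, -2.0]
opening: 0.0138
grip_force: 59.0
```

```bash
python3 st.py
```

```text
t 8.35 panel xyz mm [39.9 -1.3 19.2] force [-1.1  0.  -1.7] rotleft [0.27 0.23 0.13] grip 58.98612199262061 0.013776177537685314
```

Request:
{"api": "play_rows", "payload": {"series": [[0, [0, 0, 0.04], [0, 0, 0]], [0, [0, 0, 0], [0, 0, 0]]]}}

```text
t: 8.6
tool_pos: [0.4345, 0.2732, 0.0975]
tool_rot: [0.674, 2.891, 0.646]
contact_force: [-0.2, -0.1, -2.6]
opening: 0.0137
grip_force: 59.0
```

Request:
{"api": "play_rows", "payload": {"series": [[0, [0, 0, 0.04], [0, 0, 0]], [0, [0, 0, 0], [0, 0, 0]]]}}

```text
t: 8.85
tool_pos: [0.4349, 0.274, 0.0956]
tool_rot: [0.674, 2.891, 0.646]
contact_force: [0.1, -0.7, -1.3]
opening: 0.0135
grip_force: 59.0
```

```bash
python3 st.py
```

```text
t 8.85 panel xyz mm [39.8 -1.3 15.1] force [-1.1 -0.4 -0.9] rotleft [0.27 0.22 0.12] grip 58.988422185484524 0.01351651776309533
```

Close to contact; fix the small rotation and press down gently.

Request:
{"api": "play_rows", "payload": {"series": [[0, [0, 0, 0.03], [0.03, 0.03, 0.015]], [0, [0, 0, 0], [0, 0, 0]]]}}

```text
t: 9.1
tool_pos: [0.4351, 0.2744, 0.0948]
tool_rot: [0.677, 2.897, 0.642]
contact_force: [-3.1, -4.5, 2.7]
opening: 0.0138
grip_force: 59.7
```

Request:
{"api": "play_rows", "payload": {"series": [[0, [0, 0, 0.03], [0, 0, 0]], [0, [0, 0, 0], [0, 0, 0]]]}}

```text
t: 9.35
tool_pos: [0.4351, 0.2743, 0.0945]
tool_rot: [0.675, 2.9, 0.639]
contact_force: [-12.7, -12.3, 13.3]
opening: 0.0137
grip_force: 61.5
```

```bash
python3 st.py
```

```text
t 9.35 panel xyz mm [39.7 -1.4 14. ] force [-9.5  5.9 19.1] rotleft [-0.16 -0.1   0.12] grip 61.49394392967224 0.0136964731250547
```

Contact with the face (z 14 mm as expected). Ease off and slide down-slope.

Request:
{"api": "play_rows", "payload": {"series": [[0, [0, 0, -0.03], [0, 0, 0]], [0, [0, -0.05, 0], [0, 0, 0]], [0, [0, -0.05, 0], [0, 0, 0]], [0, [0, -0.05, 0], [0, 0, 0]], [0, [0, 0, 0], [0, 0, 0]]]}}

```text
t: 9.98
tool_pos: [0.4325, 0.2684, 0.0916]
tool_rot: [0.678, 2.895, 0.643]
contact_force: [-0.4, -0.5, 1.2]
opening: 0.0139
grip_force: 59.4
```

```bash
python3 st.py
```

```text
t 9.975 panel xyz mm [32.6 -1.7 14. ] force [-0.1  0.1  1.4] rotleft [0.06 0.03 0.  ] grip 59.36342239379883 0.013873418102472534
```

Request:
{"api": "play_rows", "payload": {"series": [[0, [0, -0.04, 0], [0, 0, 0]], [0, [0, -0.04, 0], [0, 0, 0]], [0, [0, 0, 0], [0, 0, 0]]]}}

```text
t: 10.35
tool_pos: [0.4308, 0.2652, 0.0898]
tool_rot: [0.677, 2.896, 0.643]
contact_force: [0.0, -1.2, 1.5]
opening: 0.0138
grip_force: 59.4
```

Request:
{"api": "play_rows", "payload": {"series": [[0, [0, -0.03, 0], [0, 0, 0]], [0, [0, 0, 0], [0, 0, 0]]]}}

```text
t: 10.6
tool_pos: [0.4302, 0.264, 0.0892]
tool_rot: [0.677, 2.896, 0.643]
contact_force: [-0.1, 0.5, 2.7]
opening: 0.0136
grip_force: 59.4
```

```bash
python3 st.py
```

```text
t 10.6 panel xyz mm [27.1 -1.6 13.9] force [1.5 0.3 2.2] rotleft [0.05 0.01 0.01] grip 59.43980634212494 0.01363831864182696
```

Request:
{"api": "play_rows", "payload": {"series": [[0, [0, -0.03, 0], [0, 0, 0]], [0, [0, 0, 0], [0, 0, 0]]]}}

```text
t: 10.85
tool_pos: [0.4296, 0.2628, 0.0885]
tool_rot: [0.677, 2.896, 0.643]
contact_force: [-0.4, -0.3, 2.9]
opening: 0.0139
grip_force: 59.5
```

Request:
{"api": "play_rows", "payload": {"series": [[0, [0, -0.03, 0], [0, 0, 0]], [0, [0, 0, 0], [0, 0, 0]]]}}

```text
t: 11.1
tool_pos: [0.4293, 0.2622, 0.0884]
tool_rot: [0.678, 2.895, 0.646]
contact_force: [1.7, 5.1, 2.1]
opening: 0.0133
grip_force: 59.2
```

```bash
python3 st.py
```

```text
t 11.1 panel xyz mm [24.9 -1.5 14.1] force [ 5.7  0.8 -0.3] rotleft [ 0.16  0.01 -0.01] grip 59.193363189697266 0.013309947719309718
```

Edge contact with the panel at x = 24.9 mm. Press slightly and let go.

Request:
{"api": "play_rows", "payload": {"series": [[0, [0, -0.01, 0.02], [0, 0, 0]], [0, [0, 0, 0], [0, 0, 0]], [0.3, [0, 0, 0], [0, 0, 0]], [0.45, [0, 0, 0], [0, 0, 0]], [0.5, [0, 0, 0], [0, 0, 0]], [0.5, [0, 0, 0], [0, 0, 0]]]}}

```text
t: 11.85
tool_pos: [0.4285, 0.2613, 0.0861]
tool_rot: [0.678, 2.897, 0.642]
contact_force: [1.2, -0.9, 0.2]
opening: 0.0429
grip_force: 0.0
```

Request:
{"api": "play_rows", "payload": {"series": [[0.5, [0, 0, -0.2], [0, 0, 0]], [0.5, [0, 0, -0.5], [0, 0, 0]], [0.5, [0, 0, -0.8], [0, 0, 0]], [0.5, [0, 0, -0.8], [0, 0, 0]], [0.5, [0, 0, -0.8], [0, 0, 0]], [0.5, [0, 0, 0], [0, 0, 0]]]}}

```text
t: 12.6
tool_pos: [0.4016, 0.202, 0.2321]
tool_rot: [0.675, 2.887, 0.645]
contact_force: [-0.7, 0.5, -0.1]
opening: 0.0428
grip_force: 0.0
```

```bash
python3 -c "
from h import *
from station import imaging
v=[]
for n,(x,y) in dict(side=(90,170),top=(80,100)).items():
    d=imaging.get_image(n); np.save(f'pics/{n}5.npy',d,allow_pickle=True); v.append(cv2.resize(d['color'][y:y+130,x:x+170 if n=='side' else x+160],(400,400),interpolation=cv2.INTER_CUBIC))
cv2.imwrite('pics/c7.png',np.hstack(v))
for n in('top','side'):
    d=load(n+'5');b=dict(top=(220,150,60,60),side=(210,180,60,50))[n];m=blob(d,*GR,b);print(np.argwhere(m).mean(0),np.argwhere(blob(load(n+'0'),*GR,b)).mean(0))
"
```

```text
[178.73226545 250.83409611] [176.68032787 248.72482436]
[203.44058885 239.3533123 ] [203.41473684 239.22105263]
```

View pics/c7.png

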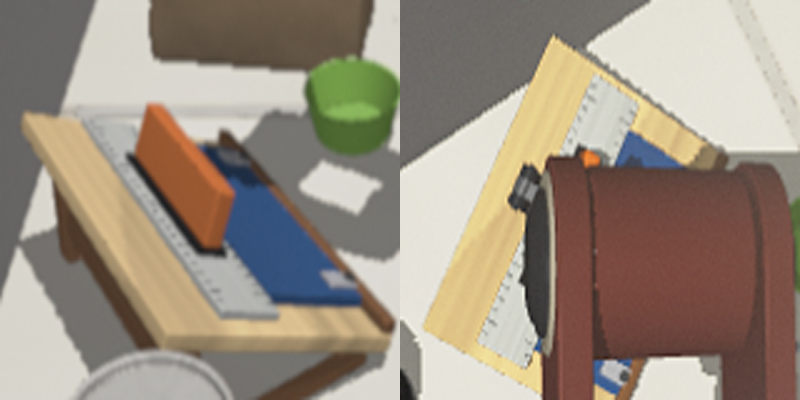

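The straightedge lies flat on the stand, flush along the panel's upper edge and centred. In the crop its near end is about (250,312) and the grip is upright. The gripper is clear and the bowl has not moved in the side view.

```bash
python3 -c "
from station import ctrl
print(ctrl.finish_job())"
```

```text
the job is handed in; nothing more can be done
None
```

The straightedge lies flat on the stand, flush along the panel's upper edge and centred on it, with the gripper clear and the green bowl not moved; I handed the job in at about 12.7 s, and the hand-in call returned no verdict.

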